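# Unlock a lamp filter, draw it out and hold it tilted for inspection

## Task

The filter with the straight bar grip has to be checked for dust: turn the knob of its own lock clockwise (seen from above) until it clicks over into its open position, then draw the filter straight up out of its slot and tilt it to about 60 degrees from upright, so that light rakes across its glass. Finish while still holding it still like that in the gripper, with its window at least 20 cm above the worktop, clear of the bench it came from. Leave the filter with the round grip locked in its slot and the things standing round about where they are.

Things in the scene. Friction and masses are not known exactly. Their poses are not given: they have to be found in the camera images.
- filter_bench: Fixed filter bench: dark base plate 210 x 150 mm (top 10 mm above the worktop), finned black lamp at one end (top 71 mm), lens mount in the middle (top 72 mm). Origin on the worktop midway between the two slots; +x along the light axis to the lamp (roughly away from the robot), +y left, +z up. Each slot has its own lock; outside each knob a bracket, 24 mm from the knob axis, up to 94 mm.
- near_slot (a point): Near slot (42 mm from the bench's origin on the robot's side): centre of its sill, 12 mm above the worktop, bench axes. A frame stands upright between two grooved aluminium guides at y = -37..-22 and +22..+37 mm, 20 mm deep in x, tops 78 mm above the worktop; about 1 mm play. Its lock is on the left (+y), the knob axis at x = 0, y = +52 mm from here.
- far_slot (a point): Far slot (42 mm from the bench's origin on the lamp's side): the same, but its lock is on the right (-y), the knob axis at x = 0, y = -52 mm from here.
- bar_filter: The filter wanted: aluminium frame 6 mm thick (x), 56 wide (y), 66 high, round glass window; on top an 18 mm wide neck and a straight BAR grip 10 mm thick (x), 40 wide (y), 16 high. About 60 g. Origin: centre of the lower edge, z up the frame. Stands in either slot, lower edge 12 mm above the worktop, axes parallel to the bench's. The lock's wing above its shoulder stops it rising while locked.
- bar_filter_grip (a point): Centre of the bar grip, 83 mm above the frame's lower edge (95 mm above the worktop when seated; the bar spans 87 to 103 mm); same axes as the frame
- bar_filter_window (a point): Centre of the filter's glass window (42 mm across), 33 mm above the frame's lower edge
- disc_filter: The other filter, in the other slot, to be left there: same frame, but with a ROUND disc grip 25 mm across and 10 mm thick, whose top is 98 mm above the frame's lower edge. Origin at the centre of its lower edge.
- lock_near (a joint): Turn of the near slot's lock, rad: 0 = locked (steel wing over the frame's shoulder), grows clockwise seen from above, stop at 1.05 (60 degrees) = open. A spring pin makes it click: it turns freely to 0.2, then against up to about 0.1 N m, snaps past the pin at 0.52 and is free again from 0.85; let go before 0.52 it springs back to 0.2. Starts at 0 to 0.1.
- lock_far (a joint): The same for the far slot's lock: 0 locked, clockwise to 1.05 open, same click.
- near_knob (a point): Centre of the near lock's knob grip, on its vertical axis, 118.5 mm above the worktop. The grip is a black upright bar 30 mm long, 10 thick, 20 high (109 to 129 mm above the worktop); its length lies along this point's y axis (the bench's y at joint 0) and turns with the knob; the steel wing, 80 to 84 mm high and 34 mm long, points to the point's -y.
- far_knob (a point): The same for the far slot's lock; its y axis points along the bench's -y at joint 0.
- cabinet_corner (a point): Nearest left corner, at worktop height, of the tall fixed incubator at the back right, which is higher than the robot reaches; its left wall runs from here back to about x = 0.95, y = 0.18 m. Keep hand and wrist clear of it when tilting: there is more room to the left (greater y).
- oil_bottle: small brown bottle 25 x 26 x 61 mm with a black cap, standing left of the bench; origin at the centre of its underside
- petri_dish: round red culture dish, 59 mm across, 15 mm high, left of the bench; origin at the centre of its underside
- lens_tissue: flat packet 105 x 75 x 9 mm lying right of the bench; origin at the centre of its underside
Mind the look-alikes: they are no part of the job. Leave any brown or green look-alike of the disc_filter alone.

How it is judged:
On the way, in this order (a step that is already met when the one before it is completed fails the run):
1. the lock of the bar-grip filter is open, the filter still in its slot (((x of disc_filter in the frame of filter_bench above 0 m and value of joint lock_near above 0.8 rad and value of joint lock_far below 0.3 rad) or (x of disc_filter in the frame of filter_bench below 0 m and value of joint lock_far above 0.8 rad and value of joint lock_near below 0.3 rad)) and z of bar_filter in the frame of filter_bench below 0.03 m), for 0.1 s.
2. the filter has been drawn up clear of its guides, still nearly upright (z of bar_filter in the frame of filter_bench above 0.08 m and angle between bar_filter's own z axis and vertical below 0.4 rad), for 0.05 s.
At the end, for the whole second after the job is handed in: Bar-grip filter held still in the fingers, 45 to 75 degrees from upright, window centre over 19 cm above the worktop, clear of the bench; its lock open (over 0.8 rad), the other locked (under 0.3 rad); the round-grip filter still seated, within 1 cm of its start (((x of disc_filter in the frame of filter_bench above 0 m and value of joint lock_near above 0.8 rad and value of joint lock_far below 0.3 rad) or (x of disc_filter in the frame of filter_bench below 0 m and value of joint lock_far above 0.8 rad and value of joint lock_near below 0.3 rad)) and angle between bar_filter's own z axis and vertical between 0.785 and 1.31 rad and height (world z) of bar_filter_window above 0.19 m and contact force between the fingers and bar_filter above 1 N and contact force between bar_filter and filter_bench below 0.3 N and linear speed of bar_filter below 0.03 m/s and angular speed of bar_filter below 0.2 rad/s and z of disc_filter in the frame of filter_bench below 0.018 m and distance of disc_filter from where it was at the start of the episode below 0.01 m); the arm keeps its last pose, push and grip.
It fails at once if the other filter's lock is turned over its click ((x of disc_filter in the frame of filter_bench above 0 m and value of joint lock_far above 0.52 rad) or (x of disc_filter in the frame of filter_bench below 0 m and value of joint lock_near above 0.52 rad)).
It fails at once if the bottle, the dish or the tissue packet is pushed away by more than 3 cm (distance of any of oil_bottle, petri_dish, lens_tissue from where it was at the start of the episode above 0.03 m).
It also fails if it takes over 51 s, if anything falls off the work surface, if the arm or the gripper's body presses on something with over 40 N, if the wrist force passes 120 N, or if a joint passes its speed limit or range.

## Robot

A 6-joint arm with a two-finger parallel gripper is mounted at the origin on a cart in front of the work surface, level with it; the furniture and walls round the work are solid. World frame = base frame: x ahead of the robot, y to its left, z up, the work surface at z = 0. Lengths are in m, angles in rad, forces in N, time in s.
With the tool pointing down it reaches from about 0.25 to 0.725 m from the base axis. Payload 4 kg.
Tool frame: the origin (TCP) lies midway between the tips of the shut fingers; the grasp point (between the pads) lies 19 mm behind it; z points along the fingers, y is the line along which they close (so a half turn about z gives the same grasp; the last joint's range is limited). The gripper opens to 85 mm and grips with 20 to 120 N. Pads are 22 mm wide; open, the fingers measure 114 mm over their backs; the gripper's body (76 mm by 85 mm) begins 54 mm behind the grasp point. The pads swing forward as they close: fully open they stand 13 mm farther back than shut.
Start: joints at [-1.26, 0.241, 0.005, 1.335, 0, 1.571], TCP at [0.153, -0.476, 0.231] pointing down, gripper open.
Joint ranges: [-2.72, 2.72], [-1.05, 1.87], [-1.09, 1.28], [-1.99, 2.15], [-1.42, 1.44], [-3.14, 3.14]. Speed limits (rad/s): [2.79, 2.79, 3.14, 3.14, 3.14, 3.14].

## Interface

Orientations are given as a unit quaternion [x, y, z, w].
In Python, from workcell import get_obs, camera, job_done, silhouettes gives the robot as it stands. The module is installed in compiled form; this text tells all that it offers.
- The arm moves only by the tool drive_tool, never from a script. Its argument "increments" is a list of rows, each a list of 3 entries, a list of its own where there are three numbers: the shift along the world's x, y, z in mm, then the turn, a rotation vector about the world's x, y, z in degrees, then the opening, from 0 (shut) to 1 (fully open). A call has 1 to 8 rows; each row shifts and turns the commanded pose from where the row before left it; what a row does not reach is not made up. A row lasts 1/12 s, in which the tool goes at most 41.7 mm and 7.16 degrees, less where a joint would pass 70% of its speed; a pose out of reach is approached as far as the arm can. A call is refused whole if a number of a shift passes 41.7 or a number of a turn 7.16, either way. A call with a gripper value outside its range is refused whole. The fingers move at their own pace and stop on an object; the grip force is fixed at half the most. Time passes only in rows, so rows that do not move let the fingers close. It gives the time, the measured TCP pose, the force, the opening and the grip force at its end, in the units of the state.
- get_obs(): the state, without advancing time (a new reading comes with each control period).
- camera(name): name is "side" or "top"; returns a dict with "image" (420x560x3 uint8, red, green, blue), "K" (3x3 intrinsics, pixels), "k1" (the pictures are not rectified: a ray, as slopes to the right and down, at radius r is drawn at 1 + k1 r^2 times it, then the intrinsics apply), "view" (4x4, takes a point from world to camera coordinates). Camera axes: x right, y down, z forward; pixel columns grow to the right and rows downward; lengths in m; the calibration is good to about 2 mm. A picture is of the moment at which its call begins. There is no depth.
- job_done(): hands the job in; it is judged then, once.
Trained networks look in a picture, given as the dict that the camera call returned (one of the last four; its "shot" number tells which), for a name from the list of things; names that differ only in an ending like _2 or _b are one class to them, and where a whole thing is asked for, a point or a joint stands for the part that bears it (a point fixed in the world has none). Each returns a list of dicts, best first, with "conf" (0 to 1); they miss things now and then, are a little off and sometimes report something else, mostly with a low value. They report only what shows in the picture. A call takes as long as a camera call. They do not tell look-alikes from the thing itself.
- silhouettes(query, picture): "region" (420x560 bool, what is visible of it) and "bbox" ([left, top, right, bottom] in pixels, round what is visible of it).
The state is a dict: "clock": time; "joint_pos": joint angles; "joint_vel": joint speeds; "tau": joint torques, N m; "eef_pos": TCP position; "tool_rot": TCP orientation; "ft_force": force on the tool from outside, world axes, zero at the start; "ft_torque": the same for the moment, N m; "grip_width": finger opening in m; "grasp_force": force on a finger pad.
Only numpy, scipy, OpenCV 4.12 (cv2) and the standard library are available. Lean on these libraries where they do the work, as an engineer would, in place of code of your own. Each camera call takes 0.05 s, during which the arm holds its last target. There are 200 camera calls.

## Working session

There is one attempt and no reset: what is moved stays moved. The work goes in short steps, Python scripts to look and compute and a tool call to move; the robot and the scene stay as the last step left them, time stands still between calls to the robot, and variables do not carry over. Pictures are saved under pics/ and viewed, at most 10 in all, crops included, and the job is handed in when it is done.

Besides the shell and the picture viewer there is one more tool, called after ">>>" as name([rows], argument=value, ...), one row to a line, values as JSON. drive_tool: Moves the arm, as the interface text tells. Its arguments: {"type":"object","properties":{"increments":{"type":"array"}},"required":["increments"]}

```bash
mkdir -p pics; cat > h.py <<'E'
import numpy as np, cv2
from workcell import get_obs, camera, job_done, silhouettes
def proj(c,P):
    P=np.atleast_2d(P); V=np.array(c["view"]); q=P@V[:3,:3].T+V[:3,3]
    s=q[:,:2]/q[:,2:]; r2=(s**2).sum(1,keepdims=True); s=s*(1+c["k1"]*r2)
    K=np.array(c["K"]); return s*[K[0,0],K[1,1]]+[K[0,2],K[1,2]]
def ray(c,p):
    K=np.array(c["K"]); d=(np.array(p,float)-[K[0,2],K[1,2]])/[K[0,0],K[1,1]]; s=d.copy()
    for _ in range(20): s=d/(1+c["k1"]*(s@s))
    V=np.array(c["view"]); R=V[:3,:3]; o=-R.T@V[:3,3]; v=R.T@np.r_[s,1]; return o,v/np.linalg.norm(v)
def atz(c,p,z):
    o,v=ray(c,p); return o+v*(z-o[2])/v[2]
def tri(c1,p1,c2,p2):
    o1,a=ray(c1,p1);o2,b=ray(c2,p2); t=np.linalg.lstsq(np.c_[a,-b],o2-o1,rcond=None)[0]
    A=o1+a*t[0];B=o2+b*t[1]; return (A+B)/2,np.linalg.norm(A-B)
E
python3 - <<'E'
from h import *
import pickle
cs={}
for n in("side","top"):
    c=camera(n);cs[n]=c
    cv2.imwrite(f"pics/{n}0.png",c["image"][:,:,::-1])
    V=np.array(c["view"]);print(n,-V[:3,:3].T@V[:3,3],V[2,:3],c["K"][0][0],c["k1"])
    for q in("bar_filter","disc_filter","near_knob","far_knob","filter_bench","oil_bottle","petri_dish","lens_tissue"):
        for d in silhouettes(q,c)[:4]: print(n,q,round(d["conf"],2),d["bbox"],d["region"].sum())
pickle.dump(cs,open("c0.pkl","wb"))
print(get_obs())
E
```

```text
side [ 0.14026484 -0.32563148  0.53455699] [ 0.40326964  0.75627136 -0.51519629] 381.2465146536816 -0.03657991474201054
side bar_filter 0.93 [255.1, 202.9, 275.4, 237.2] 370
side disc_filter 0.93 [242.5, 152.0, 261.9, 178.9] 432
side disc_filter 0.69 [289.7, 187.1, 302.5, 228.7] 356
side near_knob 0.64 [247.6, 181.4, 262.0, 206.7] 280
side far_knob 0.83 [298.4, 185.8, 323.1, 212.5] 282
side filter_bench 0.6 [239.3, 179.3, 345.2, 261.0] 3980
side oil_bottle 0.75 [236.2, 191.7, 244.9, 216.5] 162
side oil_bottle 0.36 [259.6, 195.9, 271.3, 239.2] 338
side petri_dish 0.71 [268.7, 190.8, 282.8, 206.8] 198
side lens_tissue 0.87 [302.5, 245.7, 351.2, 287.7] 1292
top [0.27075682 0.3506797  1.45846151] [ 0.15493624 -0.01405196 -0.98782453] 535.5935212451337 -0.12771971067061802
top disc_filter 0.72 [267.6, 190.5, 288.3, 200.3] 113
top disc_filter 0.69 [174.5, 184.6, 185.8, 205.6] 137
top disc_filter 0.58 [258.3, 259.7, 266.6, 280.6] 57
top near_knob 0.74 [256.7, 221.8, 275.2, 234.9] 160
top far_knob 0.62 [287.1, 186.6, 305.4, 199.6] 178
top filter_bench 0.76 [247.5, 164.7, 312.8, 245.4] 4068
t
[... 292 characters left out ...]
': array([-1.26001645e+00,  2.40566677e-01,  4.99349325e-03,  1.33520385e+00,
       -9.23571507e-06,  1.57080758e+00]), 'joint_vel': array([-2.41846712e-04, -5.26458398e-04,  1.49454661e-03, -6.26840742e-04,
       -6.38266527e-04,  6.54580912e-07]), 'tau': array([-2.03498830e-04, -3.72190726e+01,  2.52695614e+01,  8.62906509e-04,
       -1.72020500e-04, -2.32107325e-06]), 'eef_pos': array([ 0.15289644, -0.47604382,  0.23132064]), 'tool_rot': array([ 9.87952127e-01,  1.54759795e-01, -3.06950596e-06,  1.02431260e-05]), 'ft_force': array([ 0.05033254, -0.07963742,  0.16169705]), 'ft_torque': array([ 0.01128628, -0.02060693,  0.02333865]), 'grasp_force': 0.0, 'grip_width': 0.08534492223609043}
```

View pics/side0.png

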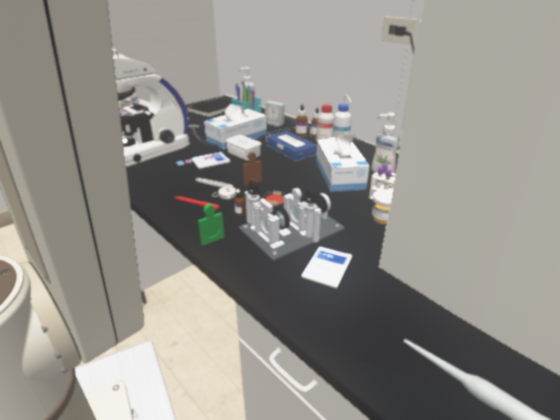

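View pics/top0.png

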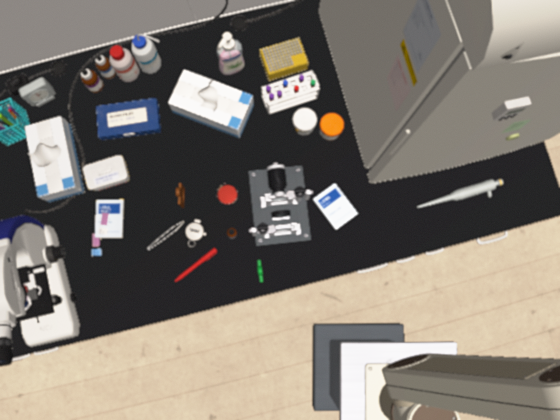

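The side view shows the bench at about (290,220), with the green look-alike at (211,225) and the brown one at (252,168). In the top view the bench is at (280,205), with the near lock on the left at (266,228) and the far lock on the right at (297,193). I'll enlarge both crops to tell the filters apart.

```bash
python3 - <<'E'
from h import *
import pickle
cs=pickle.load(open("c0.pkl","rb"))
s=cs["side"]["image"][165:270,225:360,::-1]; t=cs["top"]["image"][155:255,240:365,::-1]
a=cv2.resize(s,None,fx=5.9,fy=5.7,interpolation=cv2.INTER_CUBIC);cv2.imwrite("pics/s1.png",a)
b=cv2.resize(t,None,fx=6,fy=6,interpolation=cv2.INTER_CUBIC);cv2.imwrite("pics/t1.png",b)
c=cs["top"]
for p in [(280,205),(266,228),(297,193),(252,168),(222,257)]: print(p,atz(c,p,0.1))
E
```

```text
(280, 205) [0.50602603 0.32676313 0.1       ]
(266, 228) [0.44590905 0.36197794 0.1       ]
(297, 193) [0.5380826  0.28310793 0.1       ]
(252, 168) [0.60285112 0.40060494 0.1       ]
(222, 257) [0.37032179 0.47261074 0.1       ]
```

View pics/s1.png

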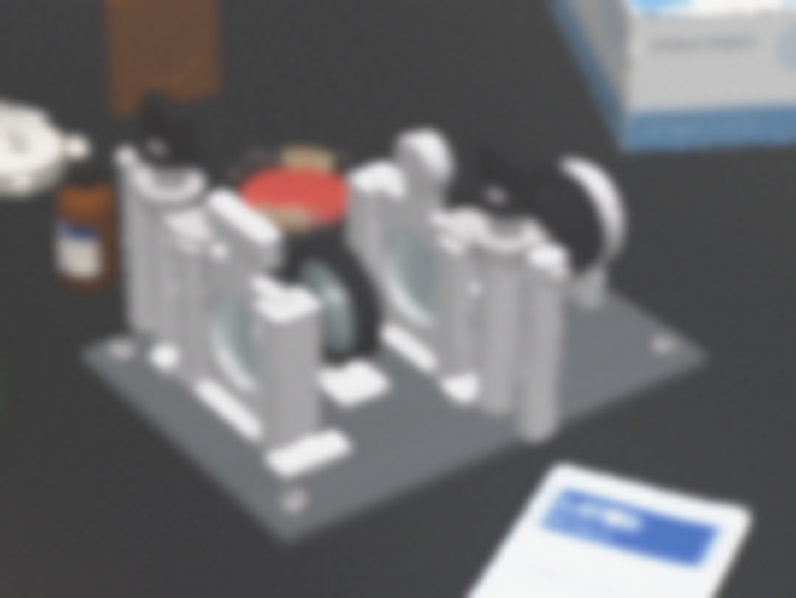

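View pics/t1.png

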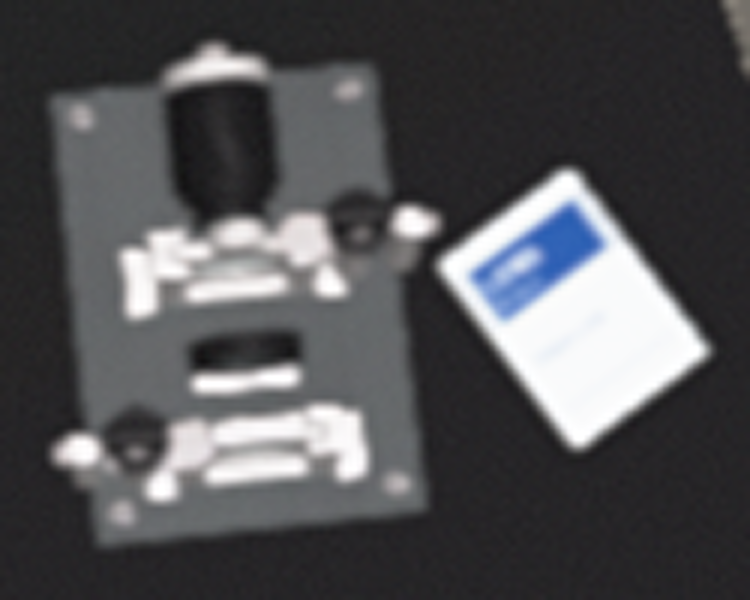

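The straight bar grip is at side crop (245,230), image (266,205), in the near slot. The round white disc grip at side crop (425,155) is in the far slot. The green and brown discs are look-alikes off the bench. So the lock to turn is the near one, on the left: top crop (137,438), image (263,228). Next I'll fit the bench pose.

```bash
cat > fit.py <<'E'
from h import *
import pickle
from scipy.optimize import least_squares
cs=pickle.load(open("c0.pkl","rb"))
T=lambda u,v:((u+.5)/6+239.5,(v+.5)/6+154.5); S=lambda u,v:((u+.5)/5.9+224.5,(v+.5)/5.7+164.5)
# (camera, pixel, bench xyz(mm), plate?, knob-height var?, bar-height var?)
D=[("top",T(50,97),(105,75,10),1),("top",T(375,63),(105,-75,10),1),("top",T(428,508),(-105,-75,10),1),("top",T(98,546),(-105,75,10),1),
("side",S(83,357),(-105,75,10),1),("side",S(290,545),(-105,-75,10),1),("side",S(707,355),(105,-75,10),1),
("top",T(137,438),(-42,52,122),2),("top",T(360,220),(42,-52,122),2),
("side",S(170,130),(-42,52,119),2),("side",S(500,185),(42,-52,119),2),
("top",T(215,432),(-42,20,103),3),("top",T(315,426),(-42,-20,103),3),("side",S(212,197),(-42,20,103),3),("side",S(275,237),(-42,-20,98),3)]
def mod(p):
    x,y,a,off,hk,hb=p; c,s=np.cos(a),np.sin(a); r=[]
    for n,px,b,k in D:
        b=np.array(b,float)/1000
        if k==1:b[0]+=off
        if k==2:b[2]+=hk
        if k==3:b[2]+=hb
        w=[x+c*b[0]-s*b[1],y+s*b[0]+c*b[1],b[2]]
        r.append(proj(cs[n],w)[0]-px)
    return np.array(r)
f=least_squares(lambda p:mod(p).ravel(),[.5,.32,0,0,0,0],loss="soft_l1")
print(f.x.round(4),np.degrees(f.x[2])); print(mod(f.x).round(1))
x,y,a=f.x[:3];R=np.array([[np.cos(a),-np.sin(a)],[np.sin(a),np.cos(a)]])
for n,b in dict(knob=(-.042,.052),fknob=(.042,-.052),bar=(-.042,0),disc=(.042,0)).items(): print(n,R@b+[x,y])
print("corner",atz(cs["top"],(371,181),0))
E
python3 fit.py
```

```text
[ 0.4912  0.3238  0.1241  0.0313 -0.0014  0.0053] 7.110374320959849
[[ 0.  -0.1]
 [-0.5 -0.2]
 [-0.   0.3]
 [ 0.1  0.1]
 [-0.2 -0. ]
 [-0.2 -0.2]
 [ 1.1  0.8]
 [ 0.3  0.5]
 [ 0.1 -0.2]
 [-0.3  0.8]
 [ 1.7 -0.7]
 [-0.2  0.7]
 [-1.2 -0.1]
 [ 0.3 -1.6]
 [-0.2  1.1]]
knob [0.4430425  0.37015144]
fknob [0.53926974 0.27734886]
bar [0.44947912 0.31855134]
disc [0.53283312 0.32894896]
corner [0.59501428 0.07051737 0.        ]
```

>>> drive_tool([
  [[10,35,5],[0,0,7],1],
  [[10,35,5],[0,0,7],1],
  [[10,35,5],[0,0,7],1],
  [[10,35,5],[0,0,7],1],
  [[10,35,5],[0,0,7],1],
  [[10,35,5],[0,0,7],1],
  [[10,35,0],[0,0,7],1],
  [[10,35,0],[0,0,7],1],
])

```text
clock: 1.57
eef_pos: [0.2331, -0.1947, 0.2618]
tool_rot: [0.798, 0.602, 0.0, 0.001]
ft_force: [1.7, -0.1, 0.1]
grip_width: 0.0853
grasp_force: 0.0
```

>>> drive_tool([
  [[10,35,0],[0,0,7],1],
  [[10,35,0],[0,0,7],1],
  [[10,35,0],[0,0,7],1],
  [[10,35,0],[0,0,7],1],
  [[10,35,0],[0,0,7],1],
  [[10,35,0],[0,0,7],1],
  [[10,35,0],[0,0,7],1],
  [[10,35,0],[0,0,7],1],
])

```text
clock: 2.23
eef_pos: [0.3129, 0.086, 0.2617]
tool_rot: [0.421, 0.907, 0.0, 0.001]
ft_force: [1.5, -0.9, -0.6]
grip_width: 0.0854
grasp_force: 0.0
```

>>> drive_tool([
  [[14,35,0],[0,0,7],1],
  [[14,35,0],[0,0,7],1],
  [[14,35,0],[0,0,7],1],
  [[14,35,0],[0,0,7],1],
  [[14,35,0],[0,0,7],1],
  [[14,35,0],[0,0,7],1],
  [[14,35,0],[0,0,7],1],
  [[14,35,0],[0,0,7],1],
])

```text
clock: 2.9
eef_pos: [0.4252, 0.3659, 0.2612]
tool_rot: [-0.054, 0.999, 0.0, 0.0]
ft_force: [0.2, 0.2, 0.8]
grip_width: 0.0854
grasp_force: 0.0
```

>>> drive_tool([
  [[0,0,0],[0,0,7],1],
  [[0,0,0],[0,0,7],1],
  [[0,0,0],[0,0,7],1],
  [[0,0,0],[0,0,7],1],
  [[0,0,0],[0,0,7],1],
  [[0,0,0],[0,0,7],1],
  [[0,0,0],[0,0,7],1],
  [[0,0,0],[0,0,7],1],
])

```text
clock: 3.57
eef_pos: [0.4249, 0.364, 0.2612]
tool_rot: [-0.516, 0.856, -0.0, -0.0]
ft_force: [-0.0, 0.1, 0.0]
grip_width: 0.0849
grasp_force: 0.0
```

```bash
python3 -c "
from h import *
from scipy.spatial.transform import Rotation as R
o=get_obs();print(o['clock'],o['eef_pos'],o['joint_pos'].round(2));print(R.from_quat(o['tool_rot']).as_matrix().round(3))"
```

```text
3.5667 [0.42488811 0.36396845 0.26120694] [ 0.71  0.35  0.23  1.45 -0.   -0.38]
[[-0.467 -0.884 -0.   ]
 [-0.884  0.467 -0.   ]
 [ 0.     0.    -1.   ]]
```

>>> drive_tool([
  [[4,1,-12],[0,0,7],1],
  [[4,1,-12],[0,0,7],1],
  [[4,1,-12],[0,0,7],1],
  [[3,1,-12],[0,0,7],1],
  [[3,2,-12],[0,0,7],1],
  [[0,0,-16],[0,0,0],1],
  [[0,0,0],[0,0,0],1],
  [[0,0,0],[0,0,0],1],
])

```text
clock: 4.23
eef_pos: [0.4423, 0.3694, 0.1844]
tool_rot: [0.748, -0.664, -0.0, 0.001]
ft_force: [0.1, 0.5, -0.0]
grip_width: 0.0854
grasp_force: 0.0
```

```bash
python3 -c "
from h import *
o=get_obs();print(o['eef_pos'])
c=camera('side');k=proj(c,[[.443,.370,.129],[.443,.370,.109],o['eef_pos']]);print(k)
im=c['image'][:,:,::-1].copy()
for p in k: cv2.circle(im,tuple(int(round(v)) for v in p),1,(0,0,255),-1)
u,v=k[0].astype(int)
cv2.imwrite('pics/s2.png',cv2.resize(im[v-60:v+60,u-60:u+90],None,fx=5,fy=5,interpolation=cv2.INTER_CUBIC))"
```

```text
[0.44231307 0.36943876 0.18444417]
[[252.94328376 183.78954426]
 [253.25224304 191.54316945]
 [251.87051818 161.4580333 ]]
```

View pics/s2.png

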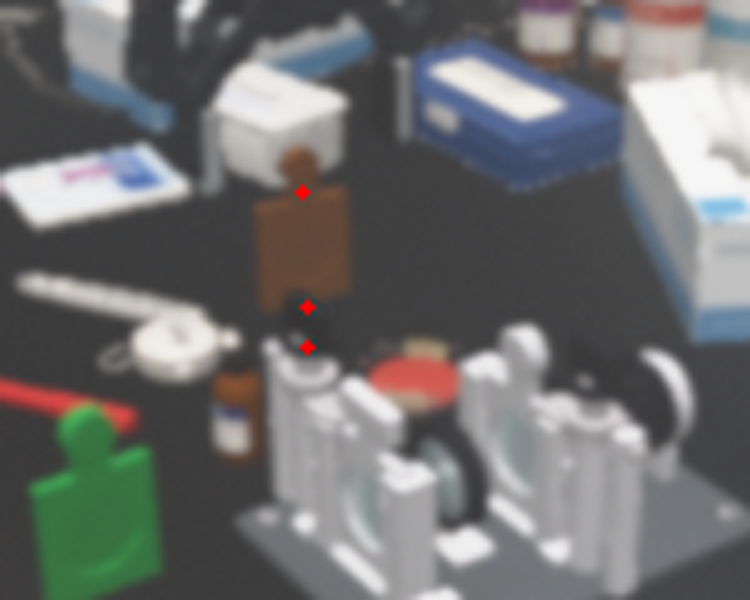

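The crop shows the knob at (305,320), right where the fit's dots are. The open fingers, at (212,150) and (403,100), straddle it from above. I'll go down and close.

>>> drive_tool([
  [[1,1,-25],[0,0,0],1],
  [[0,0,-25],[0,0,0],1],
  [[0,0,-20],[0,0,0],1],
  [[0,0,-10],[0,0,0],1],
  [[0,0,0],[0,0,0],0],
  [[0,0,0],[0,0,0],0],
  [[0,0,0],[0,0,0],0],
  [[0,0,0],[0,0,0],0],
])

```text
clock: 4.95
eef_pos: [0.445, 0.3719, 0.1073]
tool_rot: [0.748, -0.664, 0.0, -0.002]
ft_force: [0.8, -0.8, -0.1]
grip_width: 0.039
grasp_force: 0.0
```

>>> drive_tool([
  [[0,0,0],[0,0,0],0],
  [[0,0,0],[0,0,0],0],
  [[0,0,0],[0,0,0],0],
  [[0,0,0],[0,0,0],0],
])

```text
clock: 5.28
eef_pos: [0.4439, 0.3724, 0.1096]
tool_rot: [0.748, -0.664, -0.001, -0.002]
ft_force: [-5.7, -1.8, 16.2]
grip_width: 0.0083
grasp_force: 84.7
```

>>> drive_tool([
  [[0,0,6],[0,0,0],0],
  [[0,0,0],[0,0,0],0],
  [[0,0,0],[0,0,-5],0],
  [[0,0,0],[0,0,-5],0],
  [[0,0,0],[0,0,0],0],
])

```text
clock: 5.7
eef_pos: [0.4437, 0.372, 0.1101]
tool_rot: [-0.687, 0.727, 0.001, 0.0]
ft_force: [1.3, 5.0, -11.6]
grip_width: 0.0083
grasp_force: 74.7
```

```bash
python3 -c "
from h import *
o=get_obs();print(o['eef_pos'],o['ft_force'],o['ft_torque'],o['grasp_force'],o['grip_width'])"
```

```text
[0.44370639 0.37202761 0.11011402] [  1.29345329   5.0488401  -11.57343879] [ 1.20207164 -0.46131088  0.02483213] 74.72149595618248 0.00827050083314012
```

>>> drive_tool([
  [[0,0,-2],[0,0,-5],0],
  [[0,0,0],[0,0,-5],0],
  [[0,0,0],[0,0,-5],0],
  [[0,0,0],[0,0,-5],0],
  [[0,0,0],[0,0,-5],0],
  [[0,0,0],[0,0,0],0],
])

```text
clock: 6.2
eef_pos: [0.4438, 0.372, 0.11]
tool_rot: [-0.514, 0.858, 0.001, 0.001]
ft_force: [-1.4, 4.6, -4.0]
grip_width: 0.0088
grasp_force: 75.6
```

```bash
python3 -c "
from h import *
o=get_obs();print(o['eef_pos'],o['ft_force'],o['ft_torque'],o['joint_pos'])"
```

```text
[0.44382728 0.37203081 0.11003152] [-1.36198154  4.61194182 -4.01242494] [0.85713576 0.29697891 0.02884116] [ 0.69673619  0.47063489  0.01389196  1.11249089  0.00169238 -0.38272074]
```

>>> drive_tool([
  [[0,0,0],[0,0,-5],0],
  [[0,0,0],[0,0,-5],0],
  [[0,0,0],[0,0,-5],0],
  [[0,0,0],[0,0,-5],0],
  [[0,0,0],[0,0,-4],0],
  [[0,0,0],[0,0,0],0],
])

```text
clock: 6.7
eef_pos: [0.4438, 0.372, 0.11]
tool_rot: [-0.325, 0.946, 0.001, 0.0]
ft_force: [-1.4, 4.7, -0.8]
grip_width: 0.0081
grasp_force: 76.4
```

```bash
python3 -c "
from h import *
from scipy.spatial.transform import Rotation as R
o=get_obs();m=R.from_quat(o['tool_rot']).as_matrix();print(o['eef_pos'],o['ft_force'],o['ft_torque'],np.degrees(np.arctan2(m[1,1],m[0,1])))"
```

```text
[0.44383135 0.37202277 0.11002198] [-1.42925147  4.70660619 -0.80762452] [0.90386358 0.3289319  0.01491989] 127.96047016084806
```

>>> drive_tool([
  [[0,0,0],[0,0,0],0.35],
  [[0,0,0],[0,0,0],0.35],
  [[0,0,0],[0,0,0],0.35],
  [[0,0,10],[0,0,0],0.35],
  [[0,0,20],[0,0,0],0.35],
  [[0,0,30],[0,0,7],0.35],
  [[0,0,30],[0,0,7],0.35],
  [[0,0,0],[0,0,7],1],
])

```text
clock: 7.37
eef_pos: [0.4468, 0.3728, 0.207]
tool_rot: [-0.494, 0.87, 0.001, 0.006]
ft_force: [0.9, 0.9, 0.3]
grip_width: 0.0404
grasp_force: 0.0
```

```bash
python3 -c "
from h import *
o=get_obs();print(o['eef_pos'],o['ft_force'])
c=camera('side');t=camera('top')
a=cv2.resize(c['image'][165:270,225:360,::-1],(600,467),interpolation=cv2.INTER_CUBIC)
cv2.imwrite('pics/s3.png',a)"
```

```text
[0.44678668 0.3727823  0.20699078] [0.8779716  0.94277322 0.31472931]
```

View pics/s3.png

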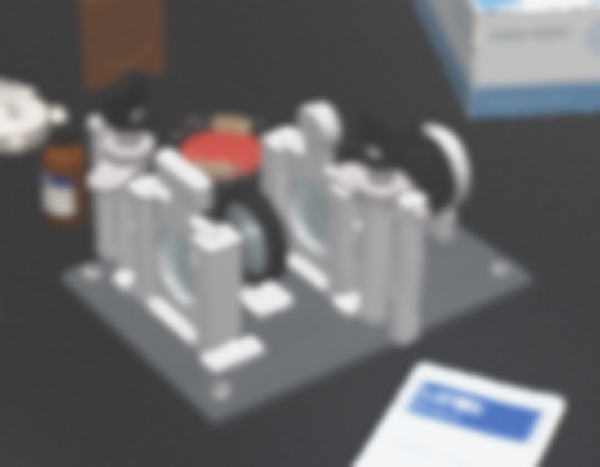

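The knob has turned and the steel wing now points toward the robot at crop (110,178), clear of the filter's shoulder, so the near lock is open. Now for the bar grip.

>>> drive_tool([
  [[1,-10,0],[0,0,7],1],
  [[1,-10,0],[0,0,7],1],
  [[1,-10,0],[0,0,7],1],
  [[1,-10,0],[0,0,7],1],
  [[1,-12,0],[0,0,7],1],
  [[0,0,-20],[0,0,3],1],
  [[0,0,-20],[0,0,0],1],
  [[0,0,0],[0,0,0],1],
])

```text
clock: 8.13
eef_pos: [0.4461, 0.3163, 0.1546]
tool_rot: [0.747, -0.665, -0.001, 0.005]
ft_force: [-1.7, -0.7, -0.9]
grip_width: 0.0857
grasp_force: 0.0
```

>>> drive_tool([
  [[0,0,0],[0,0,0],1],
  [[0,0,0],[0,0,0],1],
])

```text
clock: 8.3
eef_pos: [0.4489, 0.3189, 0.1596]
tool_rot: [0.747, -0.664, 0.0, 0.0]
ft_force: [-0.4, 0.5, 0.4]
grip_width: 0.0852
grasp_force: 0.0
```

>>> drive_tool([
  [[1,1,-25],[0,0,0],1],
  [[0,0,-25],[0,0,0],1],
  [[0,0,-20],[0,0,0],1],
  [[0,0,-10],[0,0,0],1],
  [[0,0,0],[0,0,0],1],
  [[0,0,0],[0,0,0],0],
  [[0,0,0],[0,0,0],0],
  [[0,0,0],[0,0,0],0],
])

```text
clock: 8.97
eef_pos: [0.4511, 0.3208, 0.0811]
tool_rot: [0.748, -0.664, 0.0, -0.002]
ft_force: [-0.7, -0.1, 0.3]
grip_width: 0.0518
grasp_force: 0.0
```

>>> drive_tool([
  [[0,0,0],[0,0,0],0],
  [[0,0,0],[0,0,0],0],
  [[0,0,0],[0,0,0],0],
  [[0,0,0],[0,0,0],0],
  [[0,0,0],[0,0,0],0],
  [[0,0,0],[0,0,0],0],
])

```text
clock: 9.47
eef_pos: [0.4504, 0.3203, 0.08]
tool_rot: [0.748, -0.664, 0.0, -0.001]
ft_force: [-1.1, -0.1, 5.4]
grip_width: 0.0089
grasp_force: 59.5
```

Gripped at about the bar's thickness with only small side forces. I'll draw it up slowly at first.

>>> drive_tool([
  [[0,0,5],[0,0,0],0],
  [[0,0,5],[0,0,0],0],
  [[0,0,8],[0,0,0],0],
  [[0,0,8],[0,0,0],0],
  [[0,0,10],[0,0,0],0],
  [[0,0,0],[0,0,0],0],
])

```text
clock: 9.97
eef_pos: [0.4511, 0.3209, 0.118]
tool_rot: [0.748, -0.664, 0.0, -0.002]
ft_force: [-0.4, -0.2, 0.4]
grip_width: 0.0088
grasp_force: 58.8
```

>>> drive_tool([
  [[0,0,12],[0,0,0],0],
  [[0,0,12],[0,0,0],0],
  [[0,0,15],[0,0,0],0],
  [[0,0,15],[0,0,0],0],
  [[0,0,20],[0,0,0],0],
  [[0,0,25],[0,0,0],0],
  [[0,0,25],[0,0,0],0],
  [[0,0,25],[0,0,0],0],
])

```text
clock: 10.63
eef_pos: [0.4497, 0.3198, 0.2655]
tool_rot: [0.748, -0.664, -0.0, 0.0]
ft_force: [0.5, 0.0, -1.0]
grip_width: 0.0088
grasp_force: 58.7
```

```bash
python3 -c "
from h import *
o=get_obs();print(o['eef_pos'],o['ft_force'],o['joint_pos'])
c=camera('side')
a=cv2.resize(c['image'][110:270,190:380,::-1],(712,600),interpolation=cv2.INTER_CUBIC)
cv2.imwrite('pics/s4.png',a)"
```

```text
[0.44967466 0.31978356 0.26552805] [ 0.48839667  0.03010663 -0.97591352] [ 6.18165113e-01  3.34676421e-01  2.21633178e-01  1.45787262e+00
  2.06622777e-06 -1.07143969e+00]
```

View pics/s4.png

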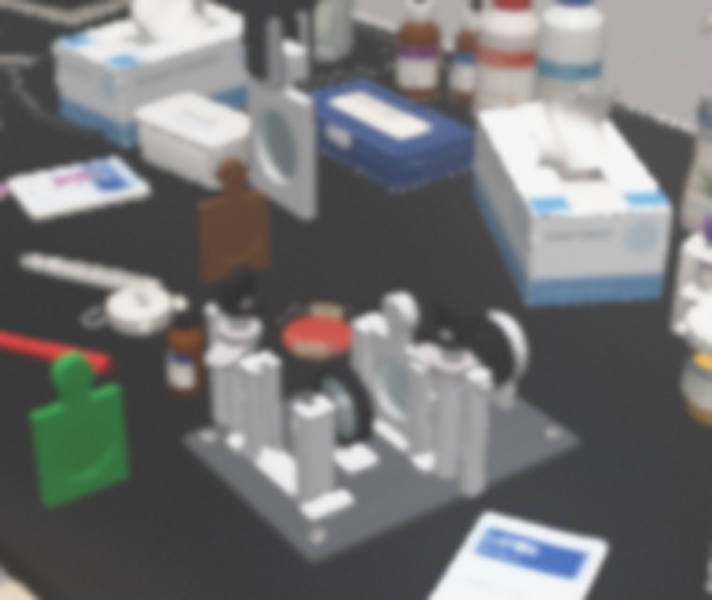

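The filter hangs upright in the fingers at crop (285,140), clear of the guides. The disc filter is still seated at (400,350). Now I'll tilt it outward.

>>> drive_tool([
  [[0,3,5],[4.3,-5.5,0],0],
  [[0,3,5],[4.3,-5.5,0],0],
  [[0,3,5],[4.3,-5.5,0],0],
  [[0,3,5],[4.3,-5.5,0],0],
])

```text
clock: 11.02
eef_pos: [0.4502, 0.3323, 0.2856]
tool_rot: [0.725, -0.644, 0.044, -0.241]
ft_force: [0.6, -1.2, -1.4]
grip_width: 0.0088
grasp_force: 58.8
```

>>> drive_tool([
  [[0,3,5],[4.3,-5.5,0],0],
  [[0,3,5],[4.3,-5.5,0],0],
  [[0,3,5],[4.3,-5.5,0],0],
  [[0,3,5],[4.3,-5.5,0],0],
  [[0,0,0],[2.5,-3.2,0],0],
  [[0,0,0],[0,0,0],0],
  [[0,0,0],[0,0,0],0],
  [[0,0,0],[0,0,0],0],
])

```text
clock: 11.68
eef_pos: [0.4512, 0.3443, 0.3046]
tool_rot: [0.652, -0.579, 0.088, -0.482]
ft_force: [0.9, 0.6, -0.3]
grip_width: 0.0085
grasp_force: 58.9
```

>>> drive_tool([
  [[0,0,0],[0,0,0],0],
  [[0,0,0],[0,0,0],0],
  [[0,0,0],[0,0,0],0],
  [[0,0,0],[0,0,0],0],
])

```text
clock: 12.02
eef_pos: [0.451, 0.3441, 0.3038]
tool_rot: [0.652, -0.579, 0.088, -0.482]
ft_force: [-0.2, -0.8, -0.3]
grip_width: 0.0086
grasp_force: 58.9
```

```bash
python3 -c "
from h import *
from scipy.spatial.transform import Rotation as R
o=get_obs();m=R.from_quat(o['tool_rot']).as_matrix();p=o['eef_pos']
print(p,np.degrees(np.arccos(-m[2,2])),o['joint_vel'].round(3),o['grasp_force'],o['grip_width']); w=p+m[:,2]*.034; print(w)
c=camera('side');print(proj(c,[w,p]))
a=cv2.resize(c['image'][70:270,170:390,::-1],(660,600),interpolation=cv2.INTER_CUBIC)
cv2.imwrite('pics/s5.png',a)"
```

```text
[0.45097382 0.34414415 0.30377826] 58.67309025990748 [ 0.002 -0.002 -0.016 -0.005 -0.003 -0.002] 58.85164260864258 0.008583811861843291
[0.47385848 0.36202727 0.28610097]
[[265.57290598 114.71854926]
 [259.01032387 110.26469426]]
```

View pics/s5.png

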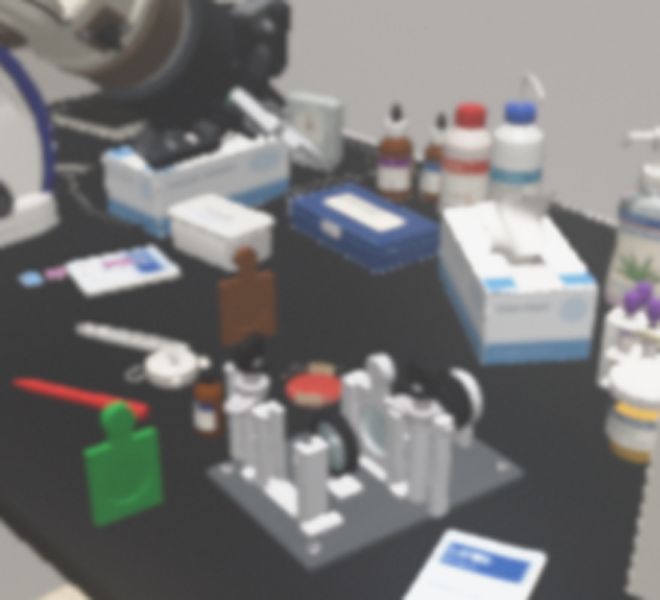

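The filter is held nearly edge-on at crop (235–320, 95–160). Its window sits where predicted, at about (287,134), which puts it 58.7° from upright at z = 0.286. The near lock is open, and the disc filter and the things around it haven't moved.

```bash
python3 -c "
from h import *
print(job_done())"
```

```text
the job is handed in; nothing more can be done
None
```

I opened the near lock, drew the bar-grip filter out and handed the job in with it held still, about 59° from upright and its window about 29 cm above the worktop; the round-grip filter is still in its slot with its lock untouched, but no verdict came back.

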